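Feel three bearings and fit the collar to the sound one

ROBOT

A 6-joint arm with a two-finger parallel gripper is mounted at the origin on a cart in front of the work surface, level with it; the furniture and walls round the work are solid. World frame = base frame: x ahead of the robot, y to its left, z up, the work surface at z = 0. Lengths are in m, angles in rad, forces in N, time in s.
With the tool pointing down it reaches from about 0.3 to 0.775 m from the base axis. Payload 14.6 kg.
Tool frame: the origin (TCP) lies on the centre line of the jaws, within the pads' length; the fingertips stand 22 mm ahead of it and the grasp point (between the pads) lies 3 mm ahead of it; z points along the fingers, x is the direction in which the jaws open and shut, and the axes are right-handed (so a half turn about z gives the same grasp; the last joint's range is limited). The gripper opens to 85 mm and grips with 20 to 120 N. Pads are 22 mm wide; open, the fingers measure 114 mm over their backs; the gripper's body (76 mm by 85 mm) begins 54 mm behind the grasp point. The pads swing forward as they close: fully open they stand 13 mm farther back than shut.
Start: joints at [1.062, 0.3, 1.521, -0, 1.321, -0.067], TCP at [0.235, 0.497, 0.253] pointing down, gripper open.
Joint ranges: [-3.03, 3.03], [-0.79, 2.21], [0.23, 2.52], [-1.04, 4.18], [0, 3.07], [-2.55, 2.55]. Speed limits (rad/s): [2.22, 2.22, 2.57, 3.14, 3.14, 3.14].

INTERFACE

Orientations are given as a unit quaternion [w, x, y, z].
In Python, from plant import sensors, vision, env gives the robot as it stands.
- The arm moves only by the shell command python3 -m creep 'ROWS' [FORCE]. ROWS is JSON, a list of rows, each a list of 3 entries, a list of its own where there are three numbers: the shift along the tool's x, y, z in cm, then the turn, a rotation vector about the tool's x, y, z in rad, then the gripper's target within -1 to 1 (shut at 1, half-way at 0, fully open at -1). A call has 1 to 10 rows; each row shifts and turns the pose as measured when the row begins, along the tool's axes as they then stand; what a row does not reach is not made up. A row lasts 1/12 s, in which the tool goes at most 41.7 mm and 7.16 degrees, less where a joint would pass 70% of its speed; a pose out of reach is approached as far as the arm can. A call is refused whole if a number of a shift passes 4.17 or a number of a turn 0.125, either way. A call with a gripper value outside its range is refused whole. The fingers move at their own pace and stop on an object; FORCE is the grip in N (left out, the last holds). Time passes only in rows, so rows that do not move let the fingers close. It gives the time, the measured TCP pose, the force and the opening at its end, in the units of the state.
- sensors.observe(): the state, without advancing time (a new reading comes with each control period).
- vision.read_camera(name): name is "scene" or "top" or "wrist"; returns the picture (480x640x3 uint8, red, green, blue); there is no depth.
- vision.get_calibration(name): a dict with "camera_matrix" (3x3 intrinsics, pixels), "position" and "orientation" of the camera in the world. Camera axes: x right, y up, looking along -z (the intrinsics and any distortion apply to the point x, -y, -z); pixel columns grow to the right and rows downward; lengths in m; the calibration is good to about 2 mm. The wrist camera is an equidistant fisheye: a pixel r from the principal point sees the ray r / f radians off the axis. A picture is of the moment at which its call begins: read the wrist's pose just before it. get_calibration takes no time and is no camera call; for the wrist camera it gives the pose at the moment of the call.
- env.hand_in(): hands the job in, once; it reports no verdict.
The state is a dict: "time": time; "joint_pos": joint angles; "joint_vel": joint speeds; "joint_torque": joint torques, N m; "eef_pos": TCP position; "tcp_rot": TCP orientation; "wrist_force": force on the tool from outside, world axes, zero at the start; "moment": the same for the moment, N m; "opening": finger opening in m.
Only numpy, scipy, OpenCV 4.12 (cv2) and the standard library are available. Lean on these libraries where they do the work, as an engineer would, in place of code of your own. Each camera call takes 0.05 s, during which the arm holds its last target. There are 200 camera calls.

TASK

Only one of the three bearings on the stands is sound: it runs freely, while the other two bind hard before a quarter turn, one of them dragging on the way. Try all three: with the outer side of the shut fingertips push the pin of each crank gently a quarter turn anticlockwise (seen from above), stopping at once where it binds; never force or pinch a crank, and leave each where you have turned it to. Then put the brass collar over the spindle of the sound bearing, resting flat on its hub, and leave the other things on the worktop where they are.

Things in the scene. Friction and masses are not known exactly. Their poses are not given: they have to be found in the camera images.
- stand_k: One of three outwardly identical bearing stands, bolted down: grey base 78 x 78 x 10 mm, round housing 60 mm across up to 36 mm high, a steel crank on top that turns about the stand's z axis. Origin: centre of the base's underside, on the worktop; z up. Which stand holds the sound bearing is not known beforehand.
- crank_k: The steel crank on stand_k: hub 30 mm across, flat arm 14 mm wide, 45 mm long. Origin on the turning axis at the hub's underside, 37 mm above the worktop; z up, x along the arm to the pin. Above the origin: arm's top 6.5 mm, hub's flat top 7 mm; in the middle a spindle 10 mm thick, pointed tip at 35 mm. A counterweight reaches 26 mm the other way. It stays where left.
- pin_k (a point): Centre of the top of crank_k's upright round pin (10 mm thick, 23 mm tall, 38 mm from the axis, top 67.5 mm above the worktop). Pushed tangentially here the sound bearing needs under 1 N all the way. The bad ones bind 0.6 to 1.0 rad either way from their start (the force then grows some 3.5 N per mm); up to there one needs about 4 N, the other goes as lightly as the sound one.
- stand_m: One of three outwardly identical bearing stands, bolted down: grey base 78 x 78 x 10 mm, round housing 60 mm across up to 36 mm high, a steel crank on top that turns about the stand's z axis. Origin: centre of the base's underside, on the worktop; z up. Which stand holds the sound bearing is not known beforehand.
- crank_m: The steel crank on stand_m: hub 30 mm across, flat arm 14 mm wide, 45 mm long. Origin on the turning axis at the hub's underside, 37 mm above the worktop; z up, x along the arm to the pin. Above the origin: arm's top 6.5 mm, hub's flat top 7 mm; in the middle a spindle 10 mm thick, pointed tip at 35 mm. A counterweight reaches 26 mm the other way. It stays where left.
- pin_m (a point): Centre of the top of crank_m's upright round pin (10 mm thick, 23 mm tall, 38 mm from the axis, top 67.5 mm above the worktop). Pushed tangentially here the sound bearing needs under 1 N all the way. The bad ones bind 0.6 to 1.0 rad either way from their start (the force then grows some 3.5 N per mm); up to there one needs about 4 N, the other goes as lightly as the sound one.
- stand_t: One of three outwardly identical bearing stands, bolted down: grey base 78 x 78 x 10 mm, round housing 60 mm across up to 36 mm high, a steel crank on top that turns about the stand's z axis. Origin: centre of the base's underside, on the worktop; z up. Which stand holds the sound bearing is not known beforehand.
- crank_t: The steel crank on stand_t: hub 30 mm across, flat arm 14 mm wide, 45 mm long. Origin on the turning axis at the hub's underside, 37 mm above the worktop; z up, x along the arm to the pin. Above the origin: arm's top 6.5 mm, hub's flat top 7 mm; in the middle a spindle 10 mm thick, pointed tip at 35 mm. A counterweight reaches 26 mm the other way. It stays where left.
- pin_t (a point): Centre of the top of crank_t's upright round pin (10 mm thick, 23 mm tall, 38 mm from the axis, top 67.5 mm above the worktop). Pushed tangentially here the sound bearing needs under 1 N all the way. The bad ones bind 0.6 to 1.0 rad either way from their start (the force then grows some 3.5 N per mm); up to there one needs about 4 N, the other goes as lightly as the sound one.
- collar: Loose plain brass spacer collar, a ring 26 mm across and 22 mm high with a 12.4 mm bore, standing upright on the worktop; origin at the centre of its underside, z along the bore. Beware: a machine beam hangs 0.76 m above the worktop, left of and before the robot (its end near x 0.3, y 0.1); swing to the stand and collar on that side with the arm stretched out, elbow low.
- tin: Bystander: round blue tin with a grey lid, 75 mm across, 50 mm high; origin at the centre of its underside.
- marker: Bystander: white marker pen with a black cap lying flat, 140 mm long, 14 mm thick; origin at its middle, x along it.
- hex_key: Bystander: black hex key lying flat, 35 x 88 mm, 6 mm high; origin at its middle.
Not all that is in view belongs to the job. Leave any brown look-alike of the stand_t alone.

How it is judged:
On the way:
1. all three cranks have been turned (each pin over 16 mm from its start, one of them near a quarter turn, over 46 mm) while the collar still stands where it was (distance of each of pin_k, pin_m, pin_t from where it was at the start of the episode above 0.016 m and distance of any of pin_k, pin_m, pin_t from where it was at the start of the episode above 0.046 m and distance of collar from where it was at the start of the episode below 0.02 m), for 0.1 s.
At the end, for the whole second after the job is handed in: The collar is over the spindle of the sound bearing (the only one whose pin can come over 46 mm from where it started, which it still is), on its axis within 3 mm, its underside on the hub's top within 2.5 mm, upright within 0.1 rad and at rest (((distance of pin_k from where it was at the start of the episode above 0.046 m and horizontal distance between collar and crank_k below 0.003 m and z of collar in the frame of crank_k between 0.005 and 0.0095 m) or (distance of pin_m from where it was at the start of the episode above 0.046 m and horizontal distance between collar and crank_m below 0.003 m and z of collar in the frame of crank_m between 0.005 and 0.0095 m) or (distance of pin_t from where it was at the start of the episode above 0.046 m and horizontal distance between collar and crank_t below 0.003 m and z of collar in the frame of crank_t between 0.005 and 0.0095 m)) and angle between collar's own z axis and vertical below 0.1 rad and linear speed of collar below 0.02 m/s); the robot touches nothing.
It fails at once if a crank is forced or pinched: the fingers bear on it with more than 25 N (contact force between the fingers and crank_k above 25 N or contact force between the fingers and crank_m above 25 N or contact force between the fingers and crank_t above 25 N).
It fails at once if a bystander is shifted by more than 30 mm (distance of any of tin, marker, hex_key from where it was at the start of the episode above 0.03 m).
It also fails if it takes over 72 s, if anything falls off the work surface, if the arm or the gripper's body presses on something with over 40 N, if the wrist force passes 120 N, or if a joint passes its speed limit or range.

## Working session

There is one attempt and no reset: what is moved stays moved. The work goes in short steps, Python scripts to look and compute and a shell command to move; the robot and the scene stay as the last step left them, time stands still between calls to the robot, and variables do not carry over. Pictures are saved under pics/ and viewed, about 8 in all and at most 12, crops included, and the job is handed in when it is done.

```bash
mkdir -p pics; ls; cat > h.py <<'E'
import numpy as np, cv2
from scipy.spatial.transform import Rotation as R
from plant import sensors, vision, env
def rot(q): return R.from_quat([q[1],q[2],q[3],q[0]])
def snap(name,fn=None):
    c=vision.get_calibration(name); im=vision.read_camera(name)
    if fn: cv2.imwrite('pics/'+fn,im[:,:,::-1])
    return im,c
def ray(c,u,v,fish=False):
    K=np.array(c['camera_matrix']); x=(u-K[0,2])/K[0,0]; y=(v-K[1,2])/K[1,1]
    if fish:
        r=np.hypot(x,y); s=np.sin(r)/r if r>1e-9 else 1; d=np.array([x*s,-y*s,-np.cos(r)])
    else: d=np.array([x,-y,-1.])
    return rot(c['orientation']).apply(d)
def onz(c,u,v,z,fish=False):
    d=ray(c,u,v,fish); p=np.array(c['position']); return p+d*(z-p[2])/d[2]
def proj(c,P,fish=False):
    K=np.array(c['camera_matrix']); q=rot(c['orientation']).inv().apply(np.array(P)-c['position']); x,y,z=q[0],-q[1],-q[2]
    if fish:
        r=np.hypot(x,y); t=np.arctan2(r,z); x,y=x/r*t,y/r*t
    else: x,y=x/z,y/z
    return K[0,0]*x+K[0,2],K[1,1]*y+K[1,2]
E
python3 - <<'E'
from h import *
for n in('scene','top'):
    im,c=snap(n,n+'1.png'); print(n,c)
print(vision.get_calibration('wrist')); print(sensors.observe())
E
```

```text
pics
scene {'camera_matrix': array([[475.32439782,   0.        , 322.40778802],
       [  0.        , 475.32439782, 233.43415816],
       [  0.        ,   0.        ,   1.        ]]), 'position': array([0.56876996, 0.82131867, 0.62639038]), 'orientation': array([ 0.00229918, -0.0131292 ,  0.50616872,  0.86233147])}
top {'camera_matrix': array([[504.66074379,   0.        , 311.14425796],
       [  0.        , 504.66074379, 238.11058369],
       [  0.        ,   0.        ,   1.        ]]), 'position': array([ 0.46799314, -0.162249  ,  1.44164397]), 'orientation': array([ 0.71232802,  0.03495667, -0.03120631, -0.70028065])}
{'camera_matrix': array([[371.64829954,   0.        , 319.41571549],
       [  0.        , 371.64829954, 240.8496421 ],
       [  0.        ,   0.        ,   1.        ]]), 'position': array([0.17226473, 0.52736766, 0.37281836]), 'orientation': array([ 0.8365116 , -0.11794675, -0.07427225,  0.52992503])}
{'time': 0.1, 'joint_pos': array([ 1.06240460e+00,  3.00405745e-01,  1.52149485e+00, -1.44693243e-05,
        1.32068656e+00, -6.66026045e-02]), 'joint_vel': array([ 1.33616877e-04, -2.01690540e-03,  8.98531272e-05, -1.63493956e-04,
        2.83381167e-03, -1.70221517e-03]), 'joint_torque': array([ 7.35664962e-04, -5.44376779e+01, -3.62371087e+01, -6.00198837e-05,
        2.97581355e-03,  7.09580831e-05]), 'eef_pos': array([0.23507804, 0.49703711, 0.25279363]), 'tcp_rot': array([ 2.43636041e-04,  8.44853210e-01,  5.34997949e-01, -4.33530971e-04]), 'wrist_force': array([ 0.00065403, -0.13490422,  0.49376899]), 'moment': array([-0.02592046,  0.01874839, -0.0077274 ]), 'opening': 0.08528999881335893}
```

View pics/top1.png

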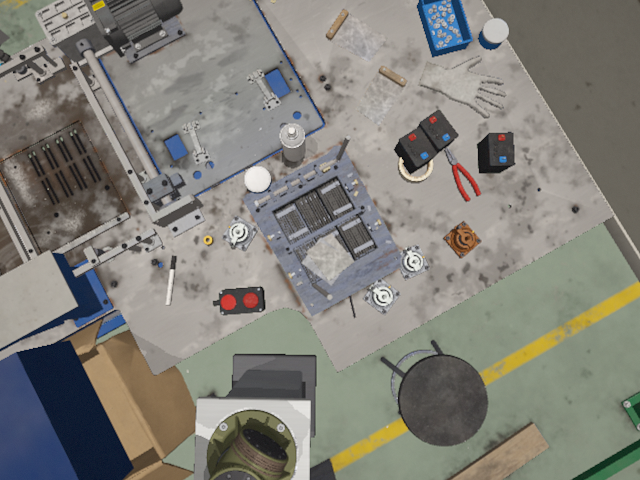

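View pics/scene1.png

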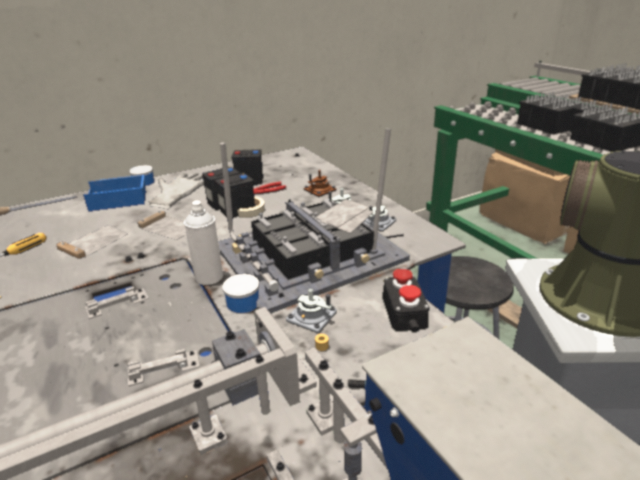

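Top view: stands at (239,233), (412,261) and (381,295), with the brown look-alike at (462,239), which I will leave alone. The collar is the brass ring at (208,240). The tin is at (257,179), the marker at (170,280) and the hex key at about (352,307). Possible mix-ups for the collar are the pale ring at (415,170), which is far too big, and the brass studs on the fixture. Next I'll take enlarged crops and measure.

```bash
python3 - <<'E'
from h import *
im=cv2.imread('pics/top1.png')
c=vision.get_calibration('top')
S={'A':(239,233),'B':(412,261),'C':(381,295),'coll':(208,240)}
t=[cv2.resize(im[v-25:v+25,u-25:u+25],(400,300*400//300),interpolation=cv2.INTER_CUBIC) for u,v in S.values()]
g=np.vstack([np.hstack(t[:2]),np.hstack(t[2:])]); cv2.imwrite('pics/crop.png',cv2.resize(g,(600,600)))
for k,(u,v) in S.items(): print(k,onz(c,u,v,.04).round(3), onz(c,u,v,.022).round(3))
for n,(u,v) in dict(hex=(352,307),marker=(170,280),tin=(257,179),brown=(462,239),bluebox=(60,300)).items(): print(n,onz(c,u,v,.0).round(3))
print(proj(c,(0,0,0)),proj(c,(.235,.497,.25)),proj(c,(.3,.1,.76)))
E
```

```text
A [0.61  0.048 0.04 ] [0.612 0.051 0.022]
B [ 0.54  -0.435  0.04 ] [ 0.541 -0.438  0.022]
C [ 0.445 -0.349  0.04 ] [ 0.445 -0.351  0.022]
coll [0.589 0.134 0.04 ] [0.591 0.138 0.022]
hex [ 0.409 -0.272  0.   ]
marker [0.477 0.247 0.   ]
tin [0.773 0.007 0.   ]
brown [ 0.608 -0.586  0.   ]
bluebox [0.415 0.557 0.   ]
(np.float64(251.77893484263043), np.float64(454.80649885547973)) (np.float64(27.08660732740708), np.float64(381.61176188492186)) (np.float64(112.15211239302116), np.float64(410.1702118156991))
```

View pics/crop.png

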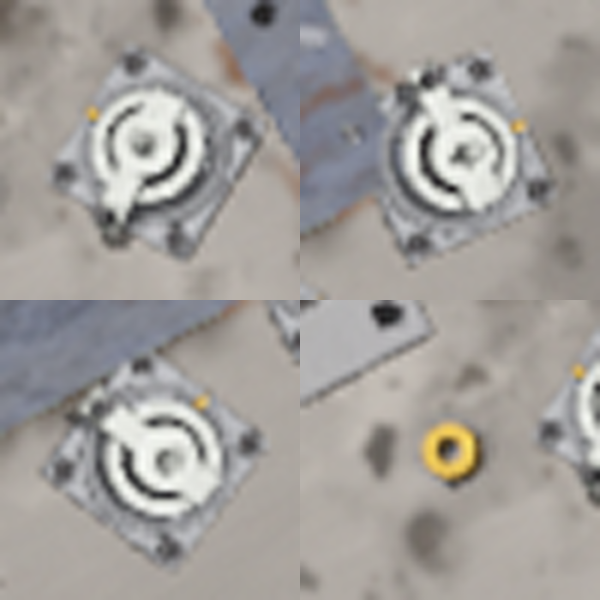

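Crop: the pin of A points down in the image (−x), B's up-left, C's left-up. The collar ring is confirmed. Before moving I'll look through the wrist camera for what surrounds the arm.

```bash
python3 - <<'E'
from h import *
im,c=snap('wrist','w1.png')
ct=vision.get_calibration('top')
for u,v in [(65,348),(130,465),(0,250),(75,250),(115,315),(0,350)]: print(u,v,[onz(ct,u,v,z).round(3)[:2] for z in (.1,.3,.76,.85)])
print(rot(sensors.observe()['tcp_rot']).as_matrix().round(2))
E
```

```text
65 348 [array([0.294, 0.486]), array([0.32, 0.39]), array([0.379, 0.167]), array([0.391, 0.124])]
130 465 [array([0.001, 0.301]), array([0.071, 0.232]), array([0.231, 0.073]), array([0.262, 0.042])]
0 250 [array([0.548, 0.677]), array([0.536, 0.552]), array([0.509, 0.264]), array([0.503, 0.208])]
75 250 [array([0.551, 0.476]), array([0.539, 0.381]), array([0.51 , 0.162]), array([0.505, 0.119])]
115 315 [array([0.382, 0.36 ]), array([0.394, 0.282]), array([0.424, 0.103]), array([0.43 , 0.068])]
0 350 [array([0.285, 0.657]), array([0.313, 0.535]), array([0.375, 0.254]), array([0.387, 0.199])]
[[ 0.43  0.9  -0.  ]
 [ 0.9  -0.43 -0.  ]
 [-0.   -0.   -1.  ]]
```

View pics/w1.png

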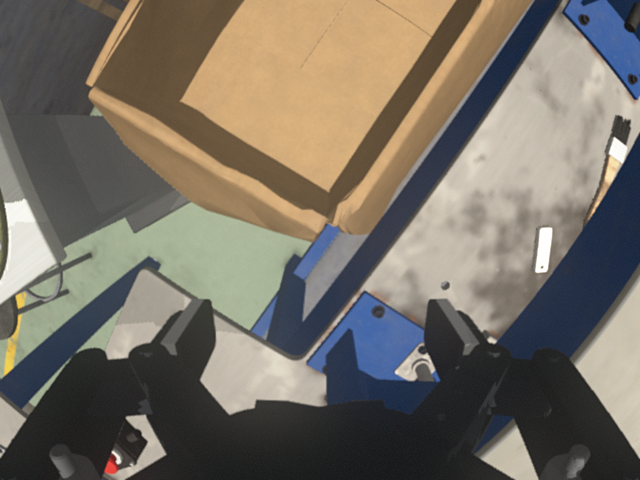

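```bash
cat >> h.py <<'E'
def tri(c1,p1,c2,p2,f1=False,f2=False):
    d1,d2=ray(c1,*p1,f1),ray(c2,*p2,f2); o1,o2=np.array(c1['position']),np.array(c2['position'])
    s=np.linalg.lstsq(np.c_[d1,-d2],o2-o1,rcond=None)[0]; a,b=o1+d1*s[0],o2+d2*s[1]
    return (a+b)/2,np.linalg.norm(a-b)
E
python3 - <<'E'
from h import *
ct=vision.get_calibration('top');cs=vision.get_calibration('scene')
print(tri(ct,(75,250),cs,(365,372)),tri(ct,(106,293),cs,(472,322)),tri(ct,(238,232),cs,(313,300)))
E
```

```text
(array([0.53878287, 0.41982412, 0.2188015 ]), np.float64(0.010470773292349885)) (array([0.41746326, 0.34215964, 0.22714342]), np.float64(0.05001244092250078)) (array([0.61118438, 0.0505443 , 0.04317247]), np.float64(0.0033862650355055593))
```

```bash
cat > fk.py <<'E'
from h import *
import json,os
s=sensors.observe(); L=json.load(open('log.json')) if os.path.exists('log.json') else [[[1.062405,.300406,1.521495,0,1.320687,-.0666],[.235078,.497037,.252794]]]
L.append([list(s['joint_pos']),list(s['eef_pos'])]); json.dump(L,open('log.json','w'))
A=[];b=[]
for q,p in L:
    r=np.hypot(p[0],p[1]); t=q[1]+q[2]
    A+=[[1,0,np.sin(q[1]),np.sin(t),np.cos(t)],[0,1,np.cos(q[1]),np.cos(t),-np.sin(t)]]; b+=[r,p[2]]
x,res,rk,sv=np.linalg.lstsq(np.array(A),b,rcond=None); print('a,H-T,L1,L2,E',x.round(3),rk,sv.round(3)); print(s['joint_pos'].round(3),s['eef_pos'].round(3),s['time'])
E
python3 -m creep '[[[0,0,-4],[0,0,0],1],[[0,0,-2],[0,0,0],1],[[0,0,0],[0,0,0],1]]' && python3 fk.py && python3 -m creep '[[[3,0,0],[0,0,0],1],[[0,0,0],[0,0,0],1]]' && python3 fk.py
```

```text
time: 0.4
eef_pos: [0.2347, 0.4964, 0.3126]
tcp_rot: [0.002, 0.845, 0.535, -0.003]
wrist_force: [0.3, 0.5, 0.5]
opening: 0.0515
a,H-T,L1,L2,E [ 0.054  0.172  0.154  0.453 -0.047] 4 [2.449 1.999 0.066 0.064]
[ 1.062  0.263  1.431 -0.     1.455 -0.067] [0.235 0.496 0.313] 0.4
time: 0.57
eef_pos: [0.2477, 0.5238, 0.3117]
tcp_rot: [0.002, 0.845, 0.535, -0.003]
wrist_force: [-0.3, -1.9, -1.0]
opening: 0.0255
a,H-T,L1,L2,E [ 0.    -0.011  0.424  0.446  0.031] 5 [2.998 2.448 0.097 0.08  0.034]
[ 1.066  0.334  1.341  0.     1.473 -0.063] [0.248 0.524 0.312] 0.5667
```

```bash
python3 - <<'E'
import numpy as np
from scipy.optimize import fsolve
a,k,L1,L2,E=0,-.011,.424,.446,.031
for z in(.31,.25,.15):
  for r in(.5,.58,.62,.66,.7,.75):
    f=lambda q:[a+L1*np.sin(q[0])+L2*np.sin(q[0]+q[1])+E*np.cos(q[0]+q[1])-r,k+L1*np.cos(q[0])+L2*np.cos(q[0]+q[1])-E*np.sin(q[0]+q[1])-z]
    q=fsolve(f,[.4,1.3]);print(z,r,q.round(2),'elbow above H',(L1*np.cos(q[0])).round(3),'r',(L1*np.sin(q[0])).round(3))
E
```

```text
0.31 0.5 [0.15 1.57] elbow above H 0.419 r 0.064
0.31 0.58 [0.34 1.34] elbow above H 0.4 r 0.14
0.31 0.62 [0.43 1.21] elbow above H 0.385 r 0.178
0.31 0.66 [0.53 1.07] elbow above H 0.365 r 0.215
0.31 0.7 [0.64 0.9 ] elbow above H 0.34 r 0.253
0.31 0.75 [0.8  0.65] elbow above H 0.296 r 0.304
0.25 0.5 [0.19 1.66] elbow above H 0.416 r 0.081
0.25 0.58 [0.37 1.44] elbow above H 0.395 r 0.154
0.25 0.62 [0.46 1.31] elbow above H 0.38 r 0.189
0.25 0.66 [0.56 1.17] elbow above H 0.36 r 0.224
0.25 0.7 [0.66 1.01] elbow above H 0.336 r 0.259
0.25 0.75 [0.8  0.78] elbow above H 0.295 r 0.304
0.15 0.5 [0.3  1.78] elbow above H 0.405 r 0.125
0.15 0.58 [0.46 1.55] elbow above H 0.379 r 0.19
0.15 0.62 [0.55 1.42] elbow above H 0.362 r 0.221
0.15 0.66 [0.63 1.28] elbow above H 0.342 r 0.251
0.15 0.7 [0.72 1.13] elbow above H 0.317 r 0.281
0.15 0.75 [0.85 0.92] elbow above H 0.279 r 0.319
```

```bash
python3 -m creep '[[[4,0,0],[0,0,0],1],[[4,0,0],[0,0,0],1],[[4,0,0],[0,0,0],1],[[1,0,0],[0,0,0],1]]' && python3 fk.py
```

```text
time: 0.9
eef_pos: [0.3015, 0.6384, 0.3024]
tcp_rot: [0.005, 0.845, 0.535, -0.009]
wrist_force: [0.5, -0.7, -0.3]
opening: 0.0001
a,H-T,L1,L2,E [ 0.003 -0.009  0.42   0.444  0.03 ] 5 [3.446 2.825 0.35  0.138 0.06 ]
[ 1.078  0.664  0.883  0.     1.615 -0.051] [0.302 0.638 0.302] 0.9
```

```bash
python3 -m creep '[[[-0.1,4,0],[0,0,0.057],1],[[-0.1,4,0],[0,0,0.057],1],[[-0.1,4,0],[0,0,0.057],1],[[-0.1,4,0],[0,0,0.057],1],[[-0.1,4,0],[0,0,0.057],1],[[-0.1,4,0],[0,0,0.057],1],[[-0.1,4,0],[0,0,0.057],1],[[-0.1,4,0],[0,0,0.057],1]]' && python3 fk.py
```

```text
time: 1.57
eef_pos: [0.5529, 0.4437, 0.2899]
tcp_rot: [0.008, 0.944, 0.329, -0.013]
wrist_force: [0.1, 0.0, -0.3]
opening: 0.0
a,H-T,L1,L2,E [ 0.008 -0.005  0.416  0.44   0.031] 5 [3.847 3.158 0.439 0.157 0.062]
[ 0.627  0.681  0.884 -0.008  1.607 -0.043] [0.553 0.444 0.29 ] 1.5667
```

```bash
python3 -m creep '[[[-0.1,4,-0.2],[0,0,0.057],1],[[-0.1,4,-0.2],[0,0,0.057],1],[[-0.1,4,-0.2],[0,0,0.057],1],[[-0.1,4,-0.2],[0,0,0.057],1],[[-0.1,4,-0.2],[0,0,0.057],1],[[-0.1,4,-0.2],[0,0,0.057],1],[[-0.1,4,-0.2],[0,0,0.057],1],[[-0.1,4,-0.2],[0,0,0.057],1],[[-0.1,4,-0.2],[0,0,0.057],1],[[-0.1,4,-0.2],[0,0,0.057],1]]' && python3 -m creep '[[[-2,4,0],[0,0,0.06],1],[[-3,2,0],[0,0,0.06],1],[[-3,0,0],[0,0,0],1],[[0,0,0],[0,0,0],1]]' && python3 fk.py && python3 - <<'E'
from h import *
im,c=snap('wrist','w2.png'); print(c['position'],sensors.observe()['wrist_force'])
print(rot(sensors.observe()['tcp_rot']).as_matrix().round(3))
E
```

```text
time: 2.4
eef_pos: [0.703, 0.0613, 0.3021]
tcp_rot: [0.013, 0.999, 0.036, -0.018]
wrist_force: [1.4, -0.6, -0.1]
opening: -0.0001
time: 2.73
eef_pos: [0.6239, -0.0063, 0.2983]
tcp_rot: [0.015, 0.999, -0.034, -0.023]
wrist_force: [0.9, 0.2, -0.1]
opening: -0.0002
a,H-T,L1,L2,E [0.01  0.001 0.413 0.438 0.034] 5 [4.219 3.461 0.44  0.157 0.062]
[-0.058  0.467  1.191 -0.031  1.529  0.013] [ 0.624 -0.006  0.298] 2.7333
[0.63473004 0.06729743 0.41588254] [-0.12955536 -0.05928156 -0.36210767]
[[ 0.997 -0.068 -0.045]
 [-0.069 -0.997 -0.029]
 [-0.043  0.032 -0.999]]
```

View pics/w2.png

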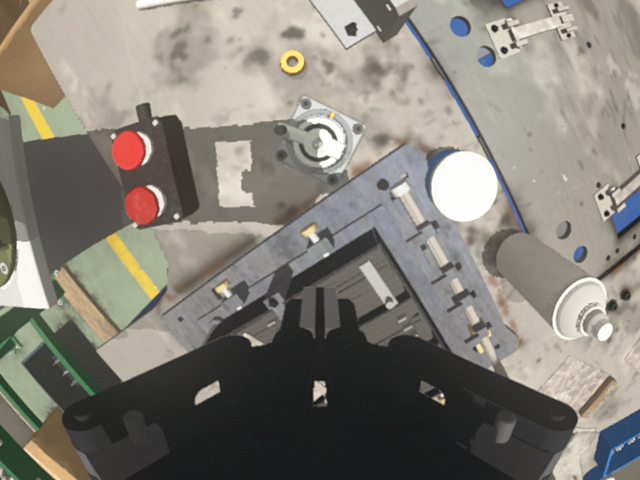

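Wrist view: stand A at about (320,143) with its pin end at about (282,131). The collar is at (292,62), the tin lid at (463,186) and the fixture is in front. One enlarged crop for exact pixels.

```bash
python3 - <<'E'
from h import *
im=cv2.imread('pics/w2.png'); cv2.imwrite('pics/w2c.png',cv2.resize(im[30:190,250:390],(700,800),interpolation=cv2.INTER_CUBIC)[:800][200:])
c=vision.get_calibration('wrist')
h=cv2.cvtColor(im[30:100,250:340],cv2.COLOR_BGR2HSV); m=cv2.inRange(h,(18,120,100),(35,255,255)); M=cv2.moments(cv2.findContours(m,0,1)[0][0]); 
cn=max(cv2.findContours(m,cv2.RETR_EXTERNAL,cv2.CHAIN_APPROX_NONE)[0],key=cv2.contourArea); (x,y),r=cv2.minEnclosingCircle(cn); x+=250;y+=30; print(x,y,r,onz(c,x,y,.022,True),onz(c,x+r,y,.022,True))
E
```

```text
292.22988510131836 61.89367866516113 11.957198143005371 [0.59613348 0.13840371 0.022     ] [0.60858183 0.13721764 0.022     ]
```

View pics/w2c.png

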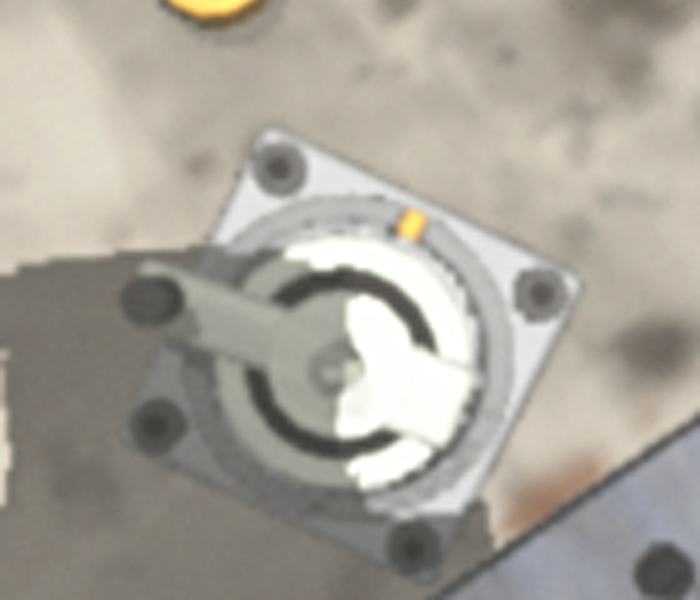

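```bash
python3 - <<'E'
from h import *
c=vision.get_calibration('wrist')
for n,u,v,z in(('tip',317,143.6,.072),('pin',280,130,.0675),('base',319.55,141.65,.01)): print(n,onz(c,u,v,z,True))
ct=vision.get_calibration('top')
for n,u,v,z in(('A',238.2,231.8,.072),('Apin',214+117/6,208+225/6,.0675),('B',387+(455-300)/6,236+155/6,.06),('Bpin',387+125/6,236+85/6,.0675),('C',356+165/6,270+160/6,.06),('Cpin',356+95/6,270+105/6,.0675)): print(n,onz(ct,u,v,z))
p=onz(c,280,130,.0675,True)-onz(c,317,143.6,.072,True); print(np.hypot(*p[:2]),np.arctan2(p[1],p[0]))
E
```

```text
tip [0.61838756 0.05117981 0.072     ]
pin [0.58458624 0.06649034 0.0675    ]
base [0.61804664 0.05024235 0.01      ]
A [0.61045755 0.04561562 0.072     ]
Apin [0.57307209 0.05799139 0.0675    ]
B [ 0.53715281 -0.43302733  0.06      ]
Bpin [ 0.56835855 -0.41798895  0.0675    ]
C [ 0.44108604 -0.35322163  0.06      ]
Cpin [ 0.46535457 -0.32051445  0.0675    ]
0.03710716856890485 2.7162827068848285
```

```bash
cat > plan.py <<'E'
from h import *
import sys
x,y,z,az=map(float,sys.argv[1:5]); s=sensors.observe(); T=rot(s['tcp_rot'])
M=np.array([[np.cos(az),np.sin(az),0],[np.sin(az),-np.cos(az),0],[0,0,-1]])
d=T.inv().apply(np.array([x,y,z])-s['eef_pos'])*100; rv=(T.inv()*R.from_matrix(M)).as_rotvec()
X=T.as_matrix()[:,0]
print('shift cm',d.round(2),'turn',rv.round(3),'| pos',s['eef_pos'].round(4),'az',np.arctan2(X[1],X[0]).round(3),'F',s['wrist_force'].round(1),'q6',s['joint_pos'][5].round(2),'t',round(s['time'],2))
E
python3 plan.py .5945 .093 .298 -.069; python3 -m creep '[[[0,0,0],[0,0,0.12],1],[[0,0,0],[0,0,0.12],1],[[0,0,0],[0,0,0.12],1],[[0,0,0],[0,0,0.12],1],[[0,0,0],[0,0,0.12],1],[[0,0,0],[0,0,0.12],1],[[0,0,0],[0,0,0.12],1],[[0,0,0],[0,0,0.12],1]]' >/dev/null;  python3 -m creep '[[[0,0,0],[0,0,0.12],1],[[0,0,0],[0,0,0.12],1],[[0,0,0],[0,0,0.12],1],[[0,0,0],[0,0,0.12],1],[[0,0,0],[0,0,0.12],1],[[0,0,0],[0,0,0.12],1],[[0,0,0],[0,0,0.12],1],[[0,0,0],[0,0,0.12],1]]' >/dev/null; python3 plan.py .5945 .093 .2 -1.99
```

```text
shift cm [-3.8  -9.7  -0.09] turn [0.032 0.043 0.   ] | pos [ 0.6257 -0.0064  0.2986] az -0.07 F [-0.1 -0.1 -0.4] q6 0.01 t 2.78
shift cm [-6.61  7.75  8.67] turn [ 0.031 -0.047 -0.072] | pos [6.359e-01 6.000e-04 2.874e-01] az -2.061 F [-0.3 -0.5 -0. ] q6 2.02 t 4.12
```

```bash
python3 -m creep '[[[-2.2,2.6,2.5],[0.015,-0.023,-0.036],1],[[-2.2,2.6,2.5],[0.015,-0.023,-0.036],1],[[-2.2,2.6,2.5],[0,0,0],1],[[0,0,0],[0,0,0],1]]' >/dev/null; python3 plan.py .5945 .093 .12 -1.99
```

```text
shift cm [0.25 0.07 8.86] turn [-0.002  0.002 -0.007] | pos [0.596  0.0949 0.2086] az -1.997 F [-0.5  0.2 -1.2] q6 2.09 t 4.45
```

```bash
python3 -m creep '[[[0.1,0,3.4],[0,0,0],1],[[0.1,0,3.4],[0,0,0],1],[[0.1,0,3.4],[0,0,0],1],[[0,0,2.4],[0,0,0],1],[[0,0,0.7],[0,0,0],1],[[0,0,0],[0,0,0],1]]' >/dev/null; python3 plan.py .5945 .093 .071 -1.99; python3 - <<'E'
from h import *
im,c=snap('wrist','w3.png')
for n,P in dict(pin=(.5823,.0656,.0675),tip=(.617,.05,.072)).items(): print(n,proj(c,P,True))
E
```

```text
shift cm [ 0.55  0.12 -0.27] turn [-0.004  0.003  0.003] | pos [0.5978 0.0976 0.0683] az -1.987 F [-0.6 -0.4  1.4] q6 2.09 t 4.95
pin (np.float64(413.67230885608495), np.float64(334.0112061207962))
tip (np.float64(427.37017530436776), np.float64(241.4176341897316))
```

View pics/w3.png

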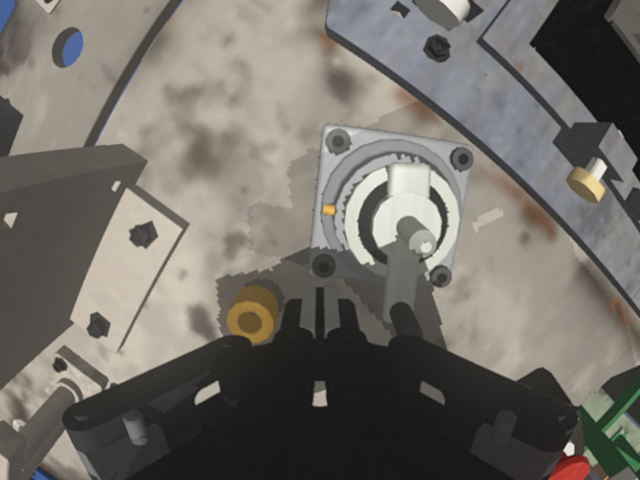

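```bash
cat > chk.py <<'E'
from h import *
import sys
ax=np.array([float(sys.argv[1]),float(sys.argv[2]),0]); lim=float(sys.argv[3]) if len(sys.argv)>3 else 8
s=sensors.observe(); T=rot(s['tcp_rot']); p=T.inv().apply(s['eef_pos']-ax)*100; F=T.inv().apply(s['wrist_force']); X=T.as_matrix()[:,0]
print('p',p.round(2),'z',s['eef_pos'][2].round(4),'az',np.arctan2(X[1],X[0]).round(3),'Ftool',F.round(1),'t',round(s['time'],2))
sys.exit(1 if np.hypot(F[0],F[1])>lim else 0)
E
C="python3 chk.py .617 .05"
python3 -m creep '[[[0.5,0.1,-0.1],[0,0,0],1],[[0.5,0,-0.1],[0,0,0],1],[[0,0,0],[0,0,0],1]]'>/dev/null; $C && python3 -m creep '[[[0.3,0.05,0],[0,0,0],1],[[0.2,0.05,0],[0,0,0],1],[[0,0,0],[0,0,0],1]]' >/dev/null; $C && python3 -m creep '[[[0.2,0.1,0],[0,0,-0.05],1],[[0.2,0.1,0],[0,0,-0.05],1],[[0.2,0.1,0],[0,0,-0.05],1]]' >/dev/null; $C
```

```text
p [-2.67  3.52 -7.53] z 0.0752 az -1.987 Ftool [0.8 0.6 0.9] t 5.25
p [-2.15  3.45 -7.89] z 0.0786 az -1.987 Ftool [-0.4 -0.8  0.9] t 5.5
p [-2.09  3.38 -8.03] z 0.0798 az -1.834 Ftool [-0.7  0.2  0.5] t 5.75
```

```bash

C="python3 chk.py .617 .05"
python3 -m creep '[[[0,0.2,0.4],[0,0,0],1],[[0,0.1,0.2],[0,0,0],1],[[0,0,0],[0,0,0],1]]'>/dev/null; $C && python3 -m creep '[[[0.25,0.15,0],[0,0,-0.05],1],[[0.25,0.15,0],[0,0,-0.05],1],[[0.25,0.15,0],[0,0,-0.05],1]]' >/dev/null; $C && python3 -m creep '[[[0.2,0.12,0],[0,0,-0.05],1],[[0.2,0.12,0],[0,0,-0.05],1],[[0.2,0.12,0],[0,0,-0.05],1]]' >/dev/null; $C
```

```text
p [-2.08  3.67 -7.46] z 0.0741 az -1.835 Ftool [-0.3  0.4  0. ] t 6.0
p [-1.96  3.86 -7.42] z 0.0735 az -1.685 Ftool [-1.   0.1  0.2] t 6.25
p [-1.99  3.95 -7.4 ] z 0.0733 az -1.531 Ftool [-1.4 -0.4 -0.9] t 6.5
```

```bash

C="python3 chk.py .617 .05"
python3 -m creep '[[[0.2,0.07,0],[0,0,-0.05],1],[[0.2,0.07,0],[0,0,-0.05],1],[[0.2,0.07,0],[0,0,-0.05],1]]' >/dev/null; $C && python3 -m creep '[[[0.2,0.07,0],[0,0,-0.05],1],[[0.2,0.07,0],[0,0,-0.05],1]]' >/dev/null; $C && python3 -m creep '[[[0.2,0.08,0],[0,0,-0.05],1],[[0.2,0.08,0],[0,0,-0.05],1]]' >/dev/null; $C && python3 -m creep '[[[0.2,0.08,0],[0,0,-0.05],1],[[0.2,0.08,0],[0,0,-0.05],1]]' >/dev/null; $C
```

```text
p [-2.01  3.89 -7.38] z 0.073 az -1.378 Ftool [-0.4 -0.8  0.9] t 6.75
p [-2.02  3.85 -7.36] z 0.0728 az -1.275 Ftool [-0.2 -0.2 -0. ] t 6.92
p [-2.03  3.83 -7.33] z 0.0726 az -1.173 Ftool [-0.5  0.6  0.4] t 7.08
p [-2.04  3.79 -7.32] z 0.0724 az -1.07 Ftool [-0.9  1.3 -0.2] t 7.25
```

```bash

C="python3 chk.py .617 .05"
python3 -m creep '[[[0.2,0.09,0],[0,0,-0.05],1],[[0.2,0.09,0],[0,0,-0.05],1]]' >/dev/null; $C && python3 -m creep '[[[0.2,0.09,0],[0,0,-0.05],1],[[0.2,0.09,0],[0,0,-0.05],1]]' >/dev/null; $C && python3 -m creep '[[[0.2,0.09,0],[0,0,-0.05],1],[[0.2,0.09,0],[0,0,-0.05],1]]' >/dev/null; $C && python3 -m creep '[[[0.2,0.09,0],[0,0,-0.05],1],[[0.2,0.09,0],[0,0,-0.05],1],[[0.2,0.09,0],[0,0,-0.05],1]]' >/dev/null; $C && python3 -m creep '[[[0.2,0.09,0],[0,0,-0.05],1],[[0.2,0.09,0],[0,0,-0.05],1],[[0,0,0],[0,0,0],1]]' >/dev/null; $C; python3 - <<'E'
from h import *
im,c=snap('wrist','w4.png')
E
```

```text
p [-2.04  3.78 -7.3 ] z 0.0723 az -0.968 Ftool [-0.5 -0.5 -0.4] t 7.42
p [-2.03  3.76 -7.28] z 0.0721 az -0.866 Ftool [-0.   0.5  0.4] t 7.58
p [-2.03  3.75 -7.27] z 0.0719 az -0.763 Ftool [-1.1 -0.1  0.3] t 7.75
p [-2.01  3.72 -7.24] z 0.0717 az -0.61 Ftool [-1.3  0.1 -0.9] t 8.0
p [-1.98  3.71 -7.21] z 0.0715 az -0.506 Ftool [-0.2 -0.3  1.5] t 8.25
```

View pics/w4.png

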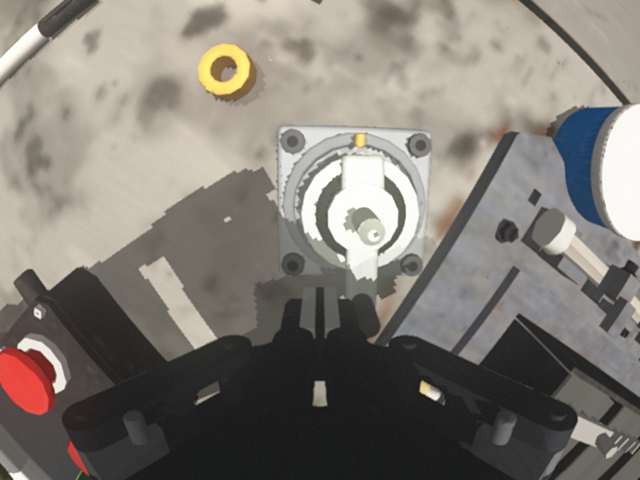

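A turned about 1.48 rad at under 1.5 N without binding, and the picture shows the crank moved with the pin at the finger, (365,315). A is therefore the sound candidate. I'll retreat and rise, and check the heights of the fixture posts before crossing over.

```bash
python3 -m creep '[[[-0.8,0,0],[0,0,0],1],[[-1,0,-0.5],[0,0,0],1],[[0,0,-4],[0,0,0],1],[[0,0,-4],[0,0,0],1],[[0,0,-4],[0,0,0],1],[[0,0,-4],[0,0,0],1],[[0,0,-3],[0,0,0],1],[[0,0,0],[0,0,0],1]]'>/dev/null; python3 plan.py .43 -.36 .27 -1.0; python3 - <<'E'
from h import *
ct=vision.get_calibration('top');cs=vision.get_calibration('scene')
print(tri(ct,(348,138),cs,(225,145)),tri(ct,(313,285),cs,(387,132)),tri(ct,(330,297),cs,(387,132)))
print(proj(ct,(.468,-.162,0)))
im=cv2.imread('pics/top1.png'); cv2.imwrite('pics/rod.png',np.hstack([cv2.resize(im[120:320,280:440],(480,600),interpolation=cv2.INTER_CUBIC)]))
E
```

```text
shift cm [ 9.15 40.83  0.15] turn [-0.008 -0.003  0.479] | pos [0.554  0.0397 0.2738] az -0.521 F [0.9 0.1 0.7] q6 0.52 t 8.97
(array([ 0.81503782, -0.23838325,  0.2745487 ]), np.float64(0.0035054144915588727)) (array([ 0.45921544, -0.16008313,  0.32146787]), np.float64(0.019906538866000398)) (array([ 0.44373685, -0.19970414,  0.30874695]), np.float64(0.0012390348028253745))
(np.float64(313.3381108232818), np.float64(285.50439996807023))
```

View pics/rod.png

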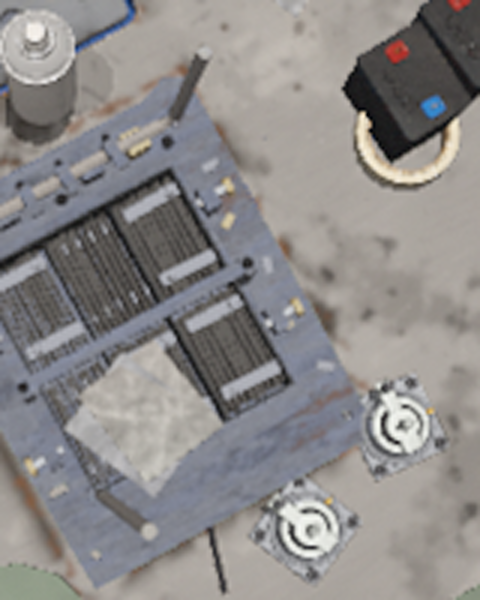

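The rods are at about (0.444,−0.20), 0.31 high, and (0.815,−0.24), 0.27 high. I'll go round the near one with a wide berth to a viewpoint between B and C.

```bash
python3 -m creep '[[[2.4,2.9,-0.5],[0,0,0],1],[[2.4,2.9,-0.5],[0,0,0],1],[[2.4,2.9,-0.5],[0,0,0],1],[[2.4,2.9,0],[0,0,0],1],[[2.4,2.9,0],[0,0,0],1],[[2.4,2.9,0],[0,0,0],1],[[2.4,2.9,0],[0,0,0],1]]'>/dev/null; python3 plan.py .46 -.437 .27 -.67;  python3 -m creep '[[[-0.2,3.7,0],[0,0,0.02],1],[[-0.2,3.7,0],[0,0,0.02],1],[[-0.2,3.7,0],[0,0,0.02],1],[[-0.2,3.7,0],[0,0,0.02],1],[[-0.2,3.7,0],[0,0,0.02],1],[[-0.2,3.7,0],[0,0,0.02],1],[[-0.2,3.7,0],[0,0,0.02],1],[[0,0,0],[0,0,0],1]]'>/dev/null; python3 plan.py .46 -.437 .27 -.67;python3 - <<'E'
from h import *
im,c=snap('wrist','w5.png')
import json; json.dump({k:np.array(v).tolist() for k,v in c.items()},open('w5.json','w'))
b=[proj(c,p,True) for p in((.545,-.428,.05),(.449,-.348,.05))]; print(b)
o=[]
for u,v in b:
    u,v=int(u),int(v); v0=max(v-60,0);u0=max(u-60,0); print('origin',u0,v0); o.append(cv2.resize(im[v0:v0+120,u0:u0+120,::-1],(400,400*min(120,480-v0)//120),interpolation=cv2.INTER_CUBIC)[:400])
cv2.imwrite('pics/bc.png',np.hstack([cv2.resize(x,(400,400)) for x in o]))
E
```

```text
shift cm [-0.98 25.71  2.  ] turn [-0.011 -0.009  0.153] | pos [ 0.5954 -0.2185  0.2928] az -0.518 F [0.9 0.1 0.5] q6 0.1 t 9.55
shift cm [ 2.43 -1.62  1.39] turn [-0.011 -0.    -0.007] | pos [ 0.4308 -0.4345  0.2837] az -0.677 F [ 0.6  0.5 -0.5] q6 -0.18 t 10.22
[(np.float64(407.7572811616807), np.float64(135.3212516796915)), (np.float64(276.7839941597829), np.float64(131.46627370233495))]
origin 347 75
origin 216 71
```

View pics/bc.png

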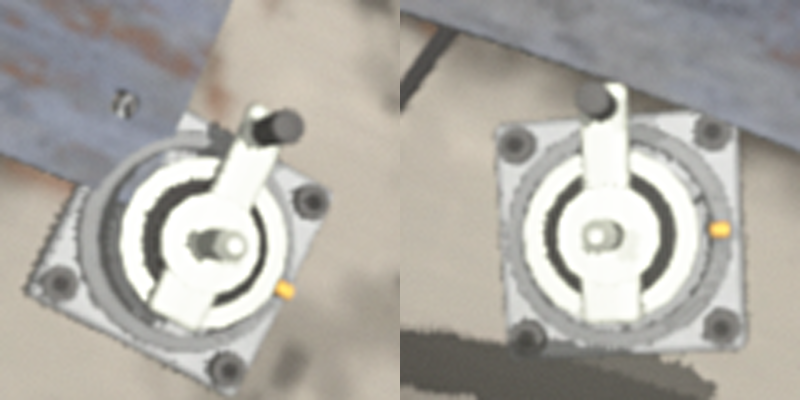

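```bash
python3 - <<'E'
from h import *
import json
c=json.load(open('w5.json'))
for n,t,p in(('B',(416.6,149.1),(433.1,113.4)),('C',(275.1,141.5),(275.4,101.6))):
    t=onz(c,*t,.072,True);p=onz(c,*p,.0675,True);d=p-t; print(n,t.round(4),p.round(4),np.hypot(*d[:2]).round(4),np.arctan2(d[1],d[0]).round(3))
print('Cbase',onz(c,281.5,141.5,.01,True))
E
```

```text
B [ 0.5397 -0.44    0.072 ] [ 0.5739 -0.4237  0.0675] 0.0379 0.443
C [ 0.4437 -0.356   0.072 ] [ 0.4665 -0.3276  0.0675] 0.0365 0.895
Cbase [ 0.44319444 -0.35580929  0.01      ]
```

```bash
python3 plan.py .493 -.347 .072 -.676; python3 chk.py .4437 -.356; python3 -m creep '[[[0,-3.4,0],[0,0,0],1],[[0,-3.4,0],[-0.01,0,0],1],[[0,-3,0],[0,0,0],1],[[-0.2,0,0],[0,0,0],1]]' >/dev/null; python3 plan.py .493 -.347 .072 -.676
```

```text
shift cm [ -0.64 -10.22  21.29] turn [-0.012 -0.     0.001] | pos [ 0.4325 -0.4326  0.2837] az -0.675 F [-0.4  0.1 -0.2] q6 -0.18 t 10.27
p [  3.92   6.35 -28.44] z 0.2837 az -0.675 Ftool [-0.4  0.1  0.2] t 10.27
shift cm [-0.17 -0.08 21.13] turn [-0.002  0.001 -0.007] | pos [ 0.4938 -0.3493  0.2833] az -0.683 F [ 0.4 -0.2 -0.2] q6 0.01 t 10.6
```

```bash
python3 -m creep '[[[0,0,4],[0,0,0],1],[[0,0,4],[0,0,0],1],[[0,0,4],[0,0,0],1],[[0,0,4],[0,0,0],1],[[0,0,3],[0,0,0],1],[[0,0,1],[0,0,0],1],[[0,0,0],[0,0,0],1],[[0,0,0],[0,0,0],1]]' >/dev/null; python3 chk.py .4437 -.356
```

```text
p [ 3.14 -4.95 -7.89] z 0.0792 az -0.674 Ftool [-0.3 -0.  -0.7] t 11.27
```

```bash
C="python3 chk.py .4437 -.356"; python3 -m creep '[[[0,0.6,0.3],[0,0,0],1],[[0,0.5,0.2],[0,0,0],1],[[0,0,0],[0,0,0],1]]' >/dev/null; $C;  python3 -m creep '[[[-0.4,0,0],[0,0,0],1],[[-0.3,0,0],[0,0,0],1],[[-0.1,0,0],[0,0,0],1]]' >/dev/null; $C; python3 -m creep '[[[-0.2,-0.09,0],[0,0,-0.05],1],[[-0.2,-0.09,0],[0,0,-0.05],1],[[-0.2,-0.09,0],[0,0,-0.05],1]]' >/dev/null; $C
```

```text
p [ 3.39 -3.82 -7.85] z 0.079 az -0.674 Ftool [-0.  -0.  -0.1] t 11.52
p [ 2.69 -3.74 -8.13] z 0.0818 az -0.675 Ftool [ 0.6 -0.1  0.4] t 11.77
p [ 2.66 -3.61 -8.25] z 0.083 az -0.522 Ftool [-0.  -0.7  0.5] t 12.02
```

```bash
C="python3 chk.py .4437 -.356"; python3 -m creep '[[[0,-0.1,0.6],[0,0,0],1],[[0,-0.1,0.4],[0,0,0],1],[[0,0,0],[0,0,0],1]]' >/dev/null; $C;  python3 -m creep '[[[-0.25,0,0],[0,0,0],1],[[-0.25,0,0],[0,0,0],1],[[-0.1,0,0],[0,0,0],1]]' >/dev/null; $C; python3 -m creep '[[[-0.2,-0.1,0],[0,0,-0.05],1],[[-0.2,-0.1,0],[0,0,-0.05],1]]' >/dev/null; $C &&  python3 -m creep '[[[-0.2,-0.1,0],[0,0,-0.05],1],[[-0.2,-0.1,0],[0,0,-0.05],1]]' >/dev/null; $C
```

```text
p [ 2.65 -3.85 -7.24] z 0.0729 az -0.522 Ftool [ 0.3 -0.6 -0.4] t 12.27
p [ 2.   -3.87 -7.18] z 0.0722 az -0.525 Ftool [ 0.7  0.2 -0.1] t 12.52
p [ 1.97 -3.87 -7.2 ] z 0.0723 az -0.425 Ftool [ 0.8 -0.2  0.3] t 12.68
p [ 1.95 -3.87 -7.21] z 0.0724 az -0.321 Ftool [ 0.2 -0.  -1.1] t 12.85
```

```bash
C="python3 chk.py .4437 -.356 5"; python3 -m creep '[[[-0.2,-0.09,0],[0,0,-0.05],1],[[-0.2,-0.09,0],[0,0,-0.05],1]]' >/dev/null; $C &&  python3 -m creep '[[[-0.2,-0.09,0],[0,0,-0.05],1]]' >/dev/null; $C &&  python3 -m creep '[[[-0.2,-0.09,0],[0,0,-0.05],1]]' >/dev/null; $C &&  python3 -m creep '[[[-0.2,-0.09,0],[0,0,-0.05],1]]' >/dev/null; $C &&  python3 -m creep '[[[-0.2,-0.09,0],[0,0,-0.05],1]]' >/dev/null; $C &&  python3 -m creep '[[[-0.2,-0.09,0],[0,0,-0.05],1]]' >/dev/null; $C &&  python3 -m creep '[[[-0.2,-0.09,0],[0,0,-0.05],1]]' >/dev/null; $C &&  python3 -m creep '[[[-0.2,-0.09,0],[0,0,-0.05],1]]' >/dev/null; $C &&  python3 -m creep '[[[-0.2,-0.09,0],[0,0,-0.05],1]]' >/dev/null; $C
```

```text
p [ 1.94 -3.87 -7.24] z 0.0725 az -0.216 Ftool [-0.1  0.   0.7] t 13.02
p [ 1.93 -3.87 -7.25] z 0.0726 az -0.164 Ftool [ 1.1 -0.2  0.9] t 13.1
p [ 1.92 -3.86 -7.26] z 0.0727 az -0.112 Ftool [0.1 0.6 0.9] t 13.18
p [ 1.91 -3.87 -7.27] z 0.0727 az -0.06 Ftool [0.4 0.7 1.2] t 13.27
p [ 1.9  -3.86 -7.29] z 0.0728 az -0.008 Ftool [ 0.4  0.7 -0.2] t 13.35
p [ 1.89 -3.86 -7.3 ] z 0.0729 az 0.044 Ftool [ 0.7 -0.   0.2] t 13.43
p [ 1.88 -3.87 -7.31] z 0.073 az 0.096 Ftool [ 0.9  0.6 -0.4] t 13.52
p [ 1.87 -3.87 -7.33] z 0.073 az 0.148 Ftool [ 0.7  0.4 -0.2] t 13.6
p [ 1.92 -3.85 -7.35] z 0.0733 az 0.201 Ftool [13.9  2.6  4.9] t 13.68
```

C turned lightly and then bound at about 0.87 rad (14 N), so it is bad. Backing off at once and going to B.

```bash
python3 -m creep '[[[0.8,0,0],[0,0,0],1],[[1,0,-0.5],[0,0,0],1],[[0,0,-4],[0,0,0.1],1],[[0,0,-4],[0,0,0.12],1],[[0,0,0],[0,0,0.12],1],[[0,0,0],[0,0,0.12],1],[[0,0,0],[0,0,0.12],1],[[0,0,0],[0,0,0.12],1],[[0,0,0],[0,0,0.12],1],[[0,0,0],[0,0,0],1]]' >/dev/null; python3 plan.py .588 -.4535 .17 -1.128
```

```text
shift cm [17.82  4.7   0.19] turn [-0.009 -0.024  0.468] | pos [ 0.476  -0.3072  0.1676] az -0.66 F [-0.2 -0.7  0. ] q6 0.02 t 14.52
```

```bash
python3 -m creep '[[[3.6,0.9,0],[0,0,0],1],[[3.6,0.9,0],[0,0,0],1],[[3.6,0.9,0],[0,0,0],1],[[3.6,0.9,0],[0,0,0],1],[[2.5,0.7,0],[0,0,0.117],1],[[0,0,0],[-0.005,-0.012,0.117],1],[[0,0,0],[0,0,0.117],1],[[0,0,0],[0,0,0.117],1],[[0,0,0],[0,0,0],1]]' >/dev/null; python3 plan.py .588 -.4535 .078 -1.128
```

```text
shift cm [0.48 0.57 9.14] turn [-0.001 -0.005  0.009] | pos [ 0.5907 -0.4464  0.1694] az -1.119 F [-1.3  0.4 -0.2] q6 0.42 t 15.27
```

```bash
C="python3 chk.py .5397 -.44 5"; python3 -m creep '[[[0.5,0.6,2.5],[0,0,0],1],[[0,0,2.5],[0,0,0],1],[[0,0,2.3],[0,0,0],1],[[0,0,1],[0,0,0],1],[[0,0,0],[0,0,0],1],[[0,0,0],[0,0,0],1]]' >/dev/null; $C
```

```text
p [ 3.58 -3.88 -8.6 ] z 0.0863 az -1.085 Ftool [-0.2 -0.4 -1.5] t 15.77
```

```bash
C="python3 chk.py .5397 -.44 5"; python3 -m creep '[[[-0.2,0,0.7],[0,0,0],1],[[-0.2,0,0.6],[0,0,0],1],[[0,0,0],[0,0,0],1]]' >/dev/null; $C && python3 -m creep '[[[-0.3,0,0],[0,0,0],1],[[-0.3,0,0],[0,0,0],1],[[-0.2,0,0],[0,0,0],1],[[0,0,0],[0,0,0],1]]' >/dev/null; $C
```

```text
p [ 3.29 -3.96 -7.54] z 0.0759 az -1.081 Ftool [0.  0.1 0.2] t 16.02
p [ 2.48 -4.01 -7.75] z 0.0781 az -1.08 Ftool [ 0.2 -0.4  0.8] t 16.35
```

```bash
C="python3 chk.py .5397 -.44 7"; python3 -m creep '[[[-0.2,0.1,0.25],[0,0,0],1],[[-0.2,0.05,0.2],[0,0,0],1],[[0,0,0],[0,0,0],1]]' >/dev/null; $C && python3 -m creep '[[[-0.2,-0.09,0],[0,0,-0.05],1],[[-0.2,-0.09,0],[0,0,-0.05],1]]' >/dev/null; $C && python3 -m creep '[[[-0.2,-0.09,0],[0,0,-0.05],1],[[-0.2,-0.09,0],[0,0,-0.05],1]]' >/dev/null; $C && python3 -m creep '[[[-0.2,-0.09,0],[0,0,-0.05],1],[[-0.2,-0.09,0],[0,0,-0.05],1]]' >/dev/null; $C
```

```text
p [ 2.12 -3.87 -7.39] z 0.0744 az -1.08 Ftool [ 0.6 -1.1 -0.8] t 16.6
p [ 2.21 -3.83 -7.41] z 0.0747 az -0.979 Ftool [ 4.3 -0.7  0.8] t 16.77
p [ 2.3  -3.81 -7.41] z 0.0747 az -0.875 Ftool [ 5.1 -0.7  1.1] t 16.93
p [ 2.38 -3.78 -7.41] z 0.0747 az -0.77 Ftool [ 3.5 -1.2  0.5] t 17.1
```

```bash
C="python3 chk.py .5397 -.44 8"; python3 -m creep '[[[-0.25,-0.11,0],[0,0,-0.05],1],[[-0.25,-0.11,0],[0,0,-0.05],1]]' >/dev/null; $C && python3 -m creep '[[[-0.25,-0.12,0],[0,0,-0.05],1]]' >/dev/null; $C && python3 -m creep '[[[-0.25,-0.12,0],[0,0,-0.05],1]]' >/dev/null; $C && python3 -m creep '[[[-0.25,-0.12,0],[0,0,-0.05],1]]' >/dev/null; $C && python3 -m creep '[[[-0.25,-0.12,0],[0,0,-0.05],1]]' >/dev/null; $C && python3 -m creep '[[[-0.25,-0.12,0],[0,0,-0.05],1]]' >/dev/null; $C && python3 -m creep '[[[-0.25,-0.12,0],[0,0,-0.05],1]]' >/dev/null; $C && python3 -m creep '[[[-0.25,-0.12,0],[0,0,-0.05],1]]' >/dev/null; $C && python3 -m creep '[[[-0.25,-0.12,0],[0,0,-0.05],1]]' >/dev/null; $C
```

```text
p [ 2.36 -3.78 -7.41] z 0.0747 az -0.665 Ftool [ 3.5 -0.2  0.7] t 17.27
p [ 2.35 -3.77 -7.42] z 0.0747 az -0.612 Ftool [3.8 1.9 0.8] t 17.35
p [ 2.34 -3.76 -7.42] z 0.0747 az -0.56 Ftool [3.9 1.2 0.8] t 17.43
p [ 2.32 -3.75 -7.43] z 0.0747 az -0.507 Ftool [3.2 0.  1.1] t 17.52
p [ 2.31 -3.74 -7.44] z 0.0747 az -0.454 Ftool [4.9 0.8 1.3] t 17.6
p [ 2.29 -3.73 -7.45] z 0.0748 az -0.402 Ftool [4.  0.9 0.7] t 17.68
p [ 2.27 -3.72 -7.46] z 0.0748 az -0.349 Ftool [3.5 2.1 1.2] t 17.77
p [ 2.25 -3.7  -7.47] z 0.0748 az -0.297 Ftool [3.7 1.7 1.5] t 17.85
p [ 2.3  -3.68 -7.49] z 0.075 az -0.244 Ftool [17.7  5.8  6. ] t 17.93
```

B dragged at about 4 N and bound at about 0.8 rad (18 N), so it is bad and A is the sound one. Retreating, then on to the collar.

```bash
python3 -m creep '[[[0.8,0.1,0],[0,0,0],1],[[1,0.1,-0.5],[0,0,0],1],[[0,0,-4],[0,0,0.06],1],[[0,0,-4],[0,0,0.06],1],[[0,0,-4],[0,0,0.06],1],[[0,0,-4],[0,0,0.06],1],[[0,0,-4],[0,0,0],1],[[0,0,0],[0,0,0],1]]' 30 >/dev/null; python3 plan.py .61 -.2 .28 -.5;python3 plan.py .56 .02 .24 -.5
```

```text
shift cm [ -7.07 -19.82   0.09] turn [ 0.007 -0.03   0.007] | pos [ 0.5785 -0.408   0.2844] az -0.492 F [ 0.4 -1.1  2.2] q6 -0.17 t 18.6
shift cm [-21.99 -36.86   3.53] turn [ 0.007 -0.03   0.007] | pos [ 0.5785 -0.408   0.2844] az -0.492 F [ 0.4 -1.1  2.2] q6 -0.17 t 18.6
```

```bash
python3 -m creep '[[[-1.4,-3.8,0],[0,-0.01,0],1],[[-1.4,-3.8,0],[0,-0.01,0],1],[[-1.4,-3.8,0],[0,-0.01,0],1],[[-1.4,-3.8,0],[0,0,0],1],[[-1.4,-3.8,0],[0,0,0],1]]' >/dev/null; python3 plan.py .56 .02 .24 -.5;  python3 -m creep '[[[-2.5,-2.85,0.3],[0,0,0],0],[[-2.5,-2.85,0.5],[0,0,0],0],[[-2.5,-2.85,0.5],[0,0,0],0],[[-2.5,-2.85,0.5],[0,0,0],0],[[-2.5,-2.85,0.5],[0,0,0],0],[[-2.5,-2.85,0.5],[0,0,0],0],[[0,0,0],[0,0,0],0],[[0,0,0],[0,0,0],0]]'; python3 plan.py .56 .02 .24 -.5; python3 - <<'E'
from h import *
import json
im,c=snap('wrist','w6.png'); json.dump({k:np.array(v).tolist() for k,v in c.items()},open('w6.json','w'))
h=cv2.cvtColor(im,cv2.COLOR_RGB2HSV); u,v=map(int,proj(c,(.596,.138,.02),True)); print('pred collar',u,v,'pred tip',proj(c,(.617,.05,.072),True))
m=cv2.inRange(h,(18,120,100),(35,255,255)); k=np.zeros_like(m); k[max(v-40,0):v+40,max(u-40,0):u+40]=1; m*=k
cn=max(cv2.findContours(m,cv2.RETR_EXTERNAL,cv2.CHAIN_APPROX_NONE)[0],key=cv2.contourArea); print(cv2.boundingRect(cn)); (x,y),r=cv2.minEnclosingCircle(cn); print(x,y,r,onz(c,x,y,.022,True),onz(c,x,y,.011,True))
E
```

```text
shift cm [-15.02 -17.89   4.11] turn [ 0.009 -0.003 -0.004] | pos [ 0.6053 -0.2088  0.2832] az -0.504 F [ 0.4  0.6 -0.1] q6 0.12 t 19.02
time: 19.68
eef_pos: [0.5514, 0.031, 0.2501]
tcp_rot: [0.004, 0.97, -0.245, 0.0]
wrist_force: [-0.1, 0.1, 0.3]
opening: 0.0427
shift cm [1.28 0.55 1.02] turn [ 0.008 -0.003  0.006] | pos [0.5514 0.031  0.2501] az -0.494 F [-0.1  0.1  0.3] q6 0.49 t 19.68
pred collar 305 87 pred tip (np.float64(379.0421876335482), np.float64(164.13760403041618))
(289, 75, 28, 27)
302.5400085449219 87.86000061035156 13.587998390197754 [0.59307817 0.13911749 0.022     ] [0.5933237  0.14054746 0.011     ]
```

```bash
cat > col.py <<'E'
from h import *
import sys
x0,y0,z0=map(float,sys.argv[1:4]); im,c=snap('wrist'); h=cv2.cvtColor(im,cv2.COLOR_RGB2HSV); u,v=map(int,proj(c,(x0,y0,z0),True))
m=cv2.inRange(h,(15,110,60),(35,255,255)); k=np.zeros_like(m); k[max(v-60,0):v+60,max(u-60,0):u+60]=1; m*=k
cn=max(cv2.findContours(m,cv2.RETR_EXTERNAL,cv2.CHAIN_APPROX_NONE)[0],key=cv2.contourArea); (x,y),r=cv2.minEnclosingCircle(cn); print('pred',u,v,'got',round(x,1),round(y,1),r,cv2.boundingRect(cn),onz(c,x,y,z0,True).round(4))
E
python3 plan.py .594 .139 .12 -.5; python3 -m creep '[[[-0.4,-3.6,2.4],[0,0,0],0],[[-0.4,-3.6,2.4],[0,0,0],0],[[-0.4,-3.3,2.4],[0,0,0],0],[[0,0,2.5],[0,0,0],0],[[0,0,2],[0,0,0],0],[[0,0,0],[0,0,0],0],[[0,0,0],[0,0,0],0]]'; python3 plan.py .594 .139 .024 -.5; python3 col.py .594 .139 .022
```

```text
shift cm [ -1.42 -11.65  12.91] turn [ 0.008 -0.002  0.005] | pos [0.5514 0.0307 0.25  ] az -0.495 F [-0.7  0.8  0.5] q6 0.49 t 19.73
time: 20.32
eef_pos: [0.5959, 0.1222, 0.1306]
tcp_rot: [0.004, 0.968, -0.249, 0.003]
wrist_force: [0.0, -0.2, 0.1]
opening: 0.0423
shift cm [-1.06 -1.44 10.65] turn [ 0.006 -0.008 -0.004] | pos [0.5959 0.1222 0.1306] az -0.504 F [ 0.  -0.2  0.1] q6 0.65 t 20.32
pred 302 226 got 301.3 222.8 21.20226287841797 (281, 202, 40, 42) [0.5947 0.1414 0.022 ]
```

```bash
python3 -m creep '[[[-0.5,-0.8,2],[0,0,0],0],[[-0.5,-0.7,2],[0,0,0],0],[[0,0,2],[0,0,0],0],[[0,0,0],[0,0,0],0],[[0,0,0],[0,0,0],0]]' >/dev/null; python3 plan.py .5945 .140 .025 -.5; python3 col.py .5945 .140 .022
```

```text
shift cm [-0.72 -0.08  5.32] turn [-0.002 -0.018 -0.01 ] | pos [0.5995 0.1362 0.0783] az -0.51 F [-0.  -0.5  0.7] q6 0.68 t 20.78
pred 304 277 got 303.1 271.7 27.81048011779785 (279, 244, 49, 56) [0.5953 0.1429 0.022 ]
```

```bash
python3 -m creep '[[[-0.4,-0.1,0.8],[0,-0.018,0],0],[[-0.3,-0.1,0.8],[0,0,0],0],[[0,0,0],[0,0,0],0]]' >/dev/null; python3 plan.py .595 .141 .025 -.5;python3 col.py .595 .141 .022;  python3 -m creep '[[[0,0,1],[0,0,0],0],[[0,0,1],[0,0,0],0],[[0,0,0.5],[0,0,0],0],[[0,0,0],[0,0,0],0]]'; python3 plan.py .595 .141 .025 -.5
```

```text
shift cm [-0.1   0.05  4.05] turn [-0.006 -0.003 -0.012] | pos [0.5959 0.1408 0.0655] az -0.512 F [ 0.1  1.2 -0.8] q6 0.68 t 21.08
pred 316 289 got 315.0 284.8 29.813495635986328 (289, 255, 53, 60) [0.5955 0.1435 0.022 ]
time: 21.47
eef_pos: [0.5968, 0.1409, 0.0395]
tcp_rot: [-0.003, 0.967, -0.253, 0.003]
wrist_force: [-0.4, -1.2, -0.2]
opening: 0.043
shift cm [-0.17  0.09  1.45] turn [-0.007 -0.005 -0.011] | pos [0.5968 0.1409 0.0395] az -0.511 F [-0.4 -1.2 -0.2] q6 0.68 t 21.47
```

```bash
python3 -m creep '[[[-0.15,-0.1,0.7],[0,0,0],0],[[0,0,0.6],[0,0,0],0],[[0,0,0],[0,0,0],0],[[0,0,0],[0,0,0],0]]' >/dev/null; python3 plan.py .595 .141 .025 -.5; python3 -m creep '[[[0,0,0],[0,0,0],1],[[0,0,0],[0,0,0],1],[[0,0,0],[0,0,0],1],[[0,0,0],[0,0,0],1],[[0,0,0],[0,0,0],1],[[0,0,0],[0,0,0],1]]' 30; python3 plan.py .595 .141 .025 -.5
```

```text
shift cm [ 0.02  0.18 -0.08] turn [-0.006 -0.004 -0.011] | pos [0.5957 0.1427 0.0242] az -0.511 F [ 0.1  0.2 -0.3] q6 0.68 t 21.8
time: 22.3
eef_pos: [0.5962, 0.1428, 0.0252]
tcp_rot: [-0.003, 0.967, -0.253, 0.003]
wrist_force: [0.0, 0.6, -1.3]
opening: 0.0245
shift cm [-0.02  0.21  0.02] turn [-0.007 -0.005 -0.011] | pos [0.5962 0.1428 0.0252] az -0.511 F [ 0.   0.6 -1.3] q6 0.68 t 22.3
```

```bash
python3 -m creep '[[[0,0,-3],[0,0,0],1],[[0,0,-3.2],[0,0,0],1],[[0,0,-3],[0,0,0],1],[[0,0,0],[0,0,0],1]]' >/dev/null; python3 plan.py .617 .05 .11 -.5
```

```text
shift cm [6.48 6.93 0.85] turn [-0.004 -0.001 -0.011] | pos [0.5944 0.1421 0.1187] az -0.511 F [0.8 0.2 0.2] q6 0.68 t 22.63
```

```bash
python3 -m creep '[[[2.15,3.3,0.1],[0,0,0],1],[[2.15,3.3,0.1],[0,0,0],1],[[2.15,3.3,0.1],[0,0,0],1],[[0,0,0],[0,0,0],1],[[0,0,0],[0,0,0],1]]'; python3 plan.py .617 .05 .11 -.5; python3 - <<'E'
from h import *
import json
im,c=snap('wrist','w7.png'); json.dump({k:np.array(v).tolist() for k,v in c.items()},open('w7.json','w'))
print('pred tip',proj(c,(.617,.05,.072),True)); s=sensors.observe(); T=rot(s['tcp_rot']); print('pred collar top c',proj(c,s['eef_pos']+T.apply([0,0,.003]),True),'bottom',proj(c,s['eef_pos']+T.apply([0,0,.025]),True))
cv2.imwrite('pics/w7c.png',cv2.resize(im[180:360,220:460,::-1],(800,600),interpolation=cv2.INTER_CUBIC))
E
```

```text
time: 23.05
eef_pos: [0.6032, 0.021, 0.1176]
tcp_rot: [-0.003, 0.968, -0.251, 0.004]
wrist_force: [-0.2, 0.3, -0.4]
opening: 0.0243
shift cm [-0.21 -3.2   0.78] turn [-0.007 -0.006 -0.008] | pos [0.6032 0.021  0.1176] az -0.508 F [-0.2  0.3 -0.4] q6 0.48 t 23.05
pred tip (np.float64(313.8104995012722), np.float64(222.46373598829717))
pred collar top c (np.float64(318.4821896336278), np.float64(330.3495622142162)) bottom (np.float64(318.61165371017387), np.float64(305.1427657806655))
```

View pics/w7c.png

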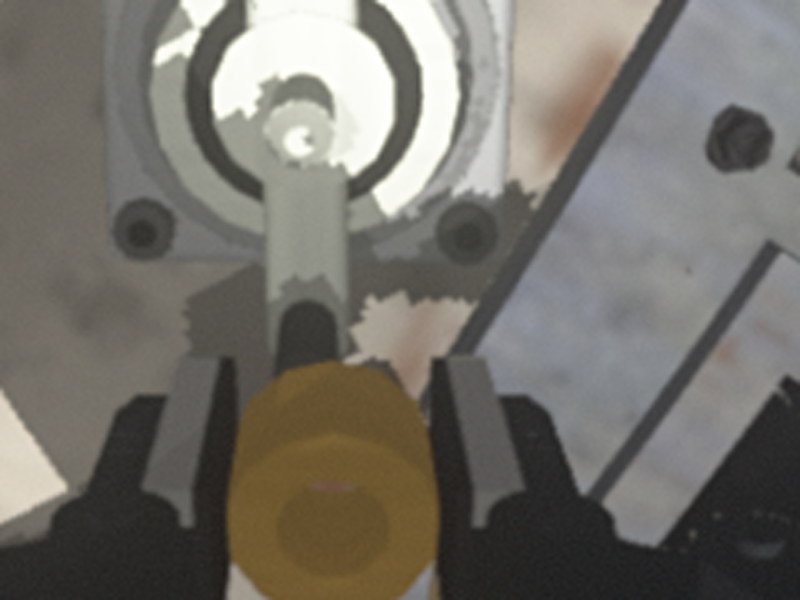

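The picture shows the spindle tip at about (310.6,222), and the collar held upright with its bore centre at about (320,338) and the front bottom edge at about (320,288.6). Computing the relative shift.

```bash
python3 - <<'E'
from h import *
import json
c=json.load(open('w7.json')); s=sensors.observe(); T=rot(s['tcp_rot']); e=s['eef_pos']
f=lambda p:(T.inv().apply(p-e)*100).round(2)
z=e[2]
print('tip',onz(c,310.6,222,.072,True),f(onz(c,310.6,222,.072,True)))
print('top c',f(onz(c,320,338,z-.003,True)),'bot front',f(onz(c,320,288.6,z-.0252,True)))
print('L',f(onz(c,220+228/3.333,180+500/3.333,z-.005,True)),'R',f(onz(c,220+440/3.333,180+500/3.333,z-.005,True)))
E
```

```text
tip [0.61582276 0.05090718 0.072     ] [-0.37 -3.19  4.57]
top c [0.06 0.34 0.3 ] bot front [ 0.06 -0.77  2.53]
L [-1.16  0.1   0.49] R [1.29 0.11 0.51]
```

```bash
python3 - <<'E'
from h import *
s=sensors.observe();T=rot(s['tcp_rot']);print(s['eef_pos']+T.apply([-.0043,-.0354,0]))
E
python3 -m creep '[[[-0.2,-1.8,0],[-0.007,-0.006,0],1],[[-0.2,-1.7,0],[0,0,0],1],[[0,0,0],[0,0,0],1],[[0,0,0],[0,0,0],1]]'; python3 plan.py .6166 .0544 .0692 -.508
```

```text
[0.61658479 0.05408442 0.11772465]
time: 23.43
eef_pos: [0.6166, 0.0568, 0.1168]
tcp_rot: [0.0, 0.968, -0.25, -0.001]
wrist_force: [-1.0, 0.3, -0.5]
opening: 0.0243
shift cm [0.13 0.21 4.76] turn [0.001 0.001 0.002] | pos [0.6166 0.0568 0.1168] az -0.506 F [-1.   0.3 -0.5] q6 0.54 t 23.43
```

```bash
python3 -m creep '[[[0.1,0.2,0.7],[0,0,0],1],[[0,0,0.6],[0,0,0],1],[[0,0,0],[0,0,0],1],[[0,0,0],[0,0,0],1]]'>/dev/null; python3 plan.py .6166 .0541 .0692 -.508; python3 - <<'E'
from h import *
c=vision.get_calibration('wrist'); im=vision.read_camera('wrist'); s=sensors.observe()
cv2.imwrite('pics/w8c.png',cv2.resize(im[220:400,220:460,::-1],(800,600),interpolation=cv2.INTER_CUBIC))
E
```

```text
shift cm [ 0.14 -0.01  3.24] turn [0.002 0.002 0.003] | pos [0.6154 0.0547 0.1016] az -0.505 F [-0.1  0.  -0.1] q6 0.53 t 23.77
```

```bash
C="python3 plan.py .6166 .0541 .0692 -.508"; python3 -m creep '[[[0.14,0,0.2],[0,0,0],1],[[0,0,0.2],[0,0,0],1],[[0,0,0],[0,0,0],1]]'>/dev/null; $C; python3 -m creep '[[[0,0,0.3],[0,0,0],1],[[0,0,0.2],[0,0,0],1],[[0,0,0],[0,0,0],1]]'>/dev/null; $C
```

```text
shift cm [-0.04 -0.06  2.82] turn [0.001 0.002 0.002] | pos [0.6167 0.0534 0.0974] az -0.506 F [ 0.5  0.3 -0.6] q6 0.53 t 24.07
shift cm [-0.06 -0.07  2.3 ] turn [0.001 0.002 0.002] | pos [0.6169 0.0532 0.0922] az -0.506 F [ 0.2 -0.1  0.3] q6 0.53 t 24.32
```

```bash
C="python3 plan.py .6166 .0541 .0692 -.508"; python3 -m creep '[[[-0.05,-0.05,0.3],[0,0,0],1],[[0,0,0.2],[0,0,0],1]]'>/dev/null; $C; python3 -m creep '[[[0,0,0.3],[0,0,0],1],[[0,0,0],[0,0,0],1]]'>/dev/null; $C;  python3 -m creep '[[[0,0,0.3],[0,0,0],1],[[0,0,0],[0,0,0],1]]'>/dev/null; $C
```

```text
shift cm [-0.02 -0.01  1.79] turn [0.001 0.001 0.002] | pos [0.6168 0.0539 0.0871] az -0.506 F [0.5 0.  0.2] q6 0.53 t 24.48
shift cm [ 0.   -0.01  1.41] turn [0.001 0.002 0.002] | pos [0.6166 0.054  0.0833] az -0.506 F [-0.3 -0.4 -0.6] q6 0.53 t 24.65
shift cm [ 0.01 -0.01  1.06] turn [0.001 0.002 0.002] | pos [0.6165 0.054  0.0798] az -0.506 F [-0.2  0.3 -0.6] q6 0.53 t 24.82
```

```bash
C="python3 plan.py .6166 .0541 .0692 -.508"; python3 -m creep '[[[0,0,0.3],[0,0,0],1],[[0,0,0],[0,0,0],1]]'>/dev/null; $C; python3 -m creep '[[[0,0,0.3],[0,0,0],1],[[0,0,0],[0,0,0],1]]'>/dev/null; $C;  python3 -m creep '[[[0,0,0.2],[0,0,0],1],[[0,0,0],[0,0,0],1]]'>/dev/null; $C;  python3 -m creep '[[[0,0,0.1],[0,0,0],1],[[0,0,0],[0,0,0],1]]'>/dev/null; $C
```

```text
shift cm [ 0.01 -0.01  0.72] turn [0.001 0.002 0.002] | pos [0.6165 0.054  0.0764] az -0.506 F [ 0.2 -0.9  0.3] q6 0.53 t 24.98
shift cm [ 0.   -0.01  0.39] turn [0.001 0.002 0.002] | pos [0.6165 0.054  0.0731] az -0.506 F [-0.5  0.2 -1. ] q6 0.53 t 25.15
shift cm [ 0.01 -0.01  0.17] turn [0.001 0.002 0.002] | pos [0.6165 0.054  0.0709] az -0.506 F [-0.   1.1 -0.7] q6 0.53 t 25.32
shift cm [ 0.   -0.01  0.06] turn [0.001 0.002 0.002] | pos [0.6165 0.054  0.0698] az -0.506 F [ 0.4  0.7 -0.8] q6 0.53 t 25.48
```

```bash
python3 -m creep '[[[0,0,0.05],[0,0,0],1],[[0,0,0],[0,0,0],1]]'; python3 -m creep '[[[0,0,0],[0,0,0],0.1],[[0,0,0],[0,0,0],0.1],[[0,0,0],[0,0,0],0.1],[[0,0,0],[0,0,0],0.1]]'; python3 -m creep '[[[0,0,-2],[0,0,0],0.1],[[0,0,-3],[0,0,0],0.1],[[0,0,-4],[0,0,0],0.1],[[0,3,-3],[0,0,0],0.1],[[0,3,0],[0,0,0],0.1],[[0,0,0],[0,0,0],0.1],[[0,0,0],[0,0,0],0.1]]'; python3 - <<'E'
from h import *
import json
im,c=snap('wrist','w9.png'); json.dump({k:np.array(v).tolist() for k,v in c.items()},open('w9.json','w'))
u,v=map(int,proj(c,(.616,.051,.066),True)); u0=max(u-90,0);v0=max(v-65,0); print(u,v,'org',u0,v0)
cv2.imwrite('pics/w9c.png',cv2.resize(im[v0:v0+135,u0:u0+180,::-1],(800,600),interpolation=cv2.INTER_CUBIC))
E
```

```text
time: 25.65
eef_pos: [0.6166, 0.054, 0.0693]
tcp_rot: [0.0, 0.968, -0.25, -0.001]
wrist_force: [-0.4, -0.4, -1.4]
opening: 0.0241
time: 25.98
eef_pos: [0.6168, 0.054, 0.0697]
tcp_rot: [0.0, 0.968, -0.25, -0.001]
wrist_force: [0.8, -0.1, -0.0]
opening: 0.0383
time: 26.57
eef_pos: [0.5866, 0.0004, 0.195]
tcp_rot: [0.001, 0.968, -0.249, -0.001]
wrist_force: [0.1, 0.7, 0.2]
opening: 0.0383
321 154 org 231 89
```

View pics/w9c.png

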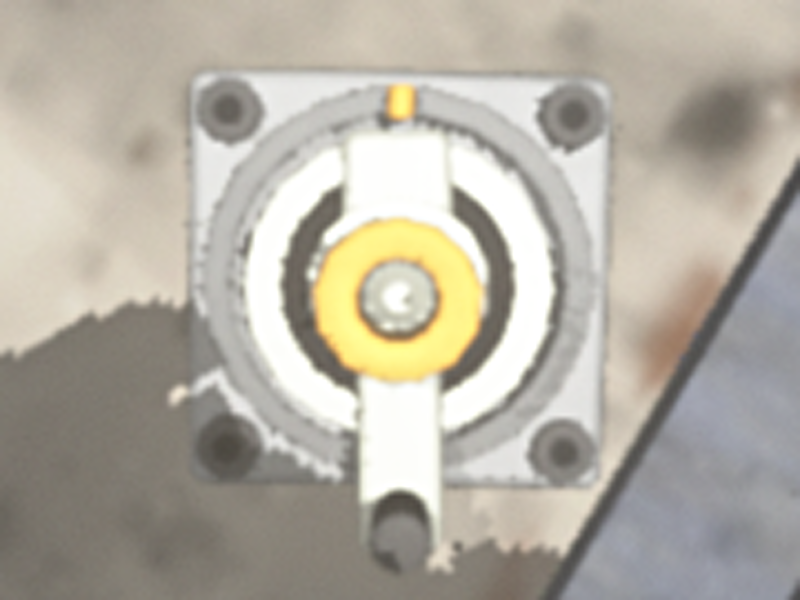

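```bash
python3 - <<'E'
from h import *
import json
c=json.load(open('w9.json')); g=lambda x,y,z:onz(c,231+x/4.444,89+y/4.444,z,True)
t=g(400,295,.072);p=g(400,535,.0675);d=p-t; print('tip',t,'pin',p,np.hypot(*d[:2]))
ps=np.array([.617+.038*np.cos(2.716),.05+.038*np.sin(2.716)]); print('pin moved',np.hypot(*(t[:2]+.038*d[:2]/np.hypot(*d[:2])-ps)))
print('collar dia if top at .066',np.linalg.norm(g(482,298,.066)-g(314,298,.066)), 'if 6mm higher',np.linalg.norm(g(482,298,.072)-g(314,298,.072)),'centre',g(398,299,.066))
env.hand_in()
E
```

```text
tip [0.61572376 0.05084244 0.072     ] pin [0.59798903 0.01858051 0.0675    ] 0.03681511642978949
pin moved 0.05043751322766909
collar dia if top at .066 0.025155026896937042 if 6mm higher 0.02454861177795982 centre [0.61503341 0.05017587 0.066     ]
the job is handed in; nothing more can be done
```

The brass collar is on the spindle of the sound bearing, and the job is handed in. The hand-in gave no verdict. I only knew the stands by position, so I can't say which is `stand_k`, `stand_m` or `stand_t`.

| Stand (axis x, y) | Turned | Force on the pin | Result |
|---|---|---|---|
| (0.617, 0.050) | about 1.48 rad | under 1.5 N throughout | sound |
| (0.444, −0.356) | about 0.87 rad | light, then 14 N | bound, stopped |
| (0.540, −0.440) | about 0.8 rad | about 4 N drag, then 18 N | bound, stopped |

I then gripped the collar and lowered it over the first stand's spindle. It met under 1.5 N on the way down. I released it and raised the arm clear.

**Final checks on the sound stand:**
- **Pin:** it measures 50 mm from its start, against the 46 mm needed.
- **Collar position:** its centre is about 1 mm from the axis, and the spindle shows inside the bore.
- **Collar height:** I judged it seated because the gripper let go at the expected hub height. Its apparent size (25.2 mm against 26 mm) is too coarse to confirm that.
- **Force:** the wrist force was near zero after release.

**Not checked or disagreeing:**
- I did not re-photograph the two bad stands after turning, so their angles come from the tool's motion.
- I did not re-measure the bystanders, though no unexpected contact force showed.
- The top-camera positions of the first stand were about 8 mm off the wrist-camera ones. I used the wrist camera.

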